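# Close the specimen case: fold its flaps and snap the cover on

## Robot

A 6-joint arm with a two-finger parallel gripper is mounted at the origin on the work surface. World frame = base frame: x ahead of the robot, y to its left, z up, the work surface at z = 0. Lengths are in m, angles in degrees, forces in N, time in s.
With the tool pointing down it reaches from about 0.375 to 0.9 m from the base axis. Payload 3.1 kg.
Tool frame: the origin (TCP) lies on the centre line of the jaws, within the pads' length; the fingertips stand 25 mm ahead of it and the grasp point (between the pads) lies 6 mm ahead of it; y points along the fingers, x is the direction in which the jaws open and shut, and the axes are right-handed (so a half turn about y gives the same grasp; the last joint's range is limited). The gripper opens to 87 mm and grips with 3 to 60 N. Pads are 19 mm wide; open, the fingers measure 117 mm over their backs; the gripper's body (75 mm by 190 mm) begins 51 mm behind the grasp point.
Start: joints at [-78.982, 30.224, 82.088, -0, 67.689, -10.227], TCP at [0.226, -0.582, 0.248] pointing down, gripper open.
Joint ranges: [-176.69, 176.69], [-43.24, 126.21], [12.49, 139.97], [-82, 262], [0, 151.66], [-163.58, 163.58]. Speed limits (degrees/s): [159.86, 159.86, 180, 180, 180, 180].

## Interface

Orientations are given as a 3x3 rotation matrix whose columns are the frame's x, y, z axes.
In Python, from rig import * gives the robot as it stands.
- The arm moves only by the tool play_rows, never from a script. Its argument "commands" is a list of rows, each a list of 2 entries, a list of its own where there are three numbers: the shift along the world's x, y, z in m, then the turn, a rotation vector about the world's x, y, z in rad. A call has 1 to 10 rows; each row is the pose to reach, as a shift and turn from the pose commanded when the call began; what a row does not reach only later rows make up. A row lasts 1/8 s, in which the tool goes at most 62.5 mm and 10.7 degrees, less where a joint would pass 70% of its speed; a pose out of reach is approached as far as the arm can. A call with a gripper value outside its range is refused whole. "gripper" is the finger opening in m, from 0 to 0.087, set as the call begins (left out, the last holds). The fingers move at their own pace and stop on an object; the grip force is fixed at half the most. Time passes only in rows, so rows that repeat a pose let the fingers close. It gives the time, the measured TCP pose, the force and the opening at its end, in the units of the state.
- read_state(): the state, without advancing time (a new reading comes with each control period).
- capture(name): name is "scene" or "top" or "wrist"; returns a dict with "frame" (400x640x3 uint8, red, green, blue), "depth" (400x640 float32, m along the optical axis (not along the pixel's ray), 0 where there is no reading), "mtx" (3x3 intrinsics, pixels), "cam_to_world" (4x4, takes a point from camera to world coordinates); the wrist camera has in their place "hand_eye" (4x4, takes a point from camera to tool coordinates, whose origin is the TCP and whose axes are the tool frame's). Camera axes: x right, y down, z forward; pixel columns grow to the right and rows downward; lengths in m; the calibration is good to about 2 mm. A picture is of the moment at which its call begins: read the wrist's pose just before it.
- hand_in(): hands the job in, once; it reports no verdict.
The state is a dict: "time_s": time; "joint_positions": joint angles; "qvel": joint speeds; "tau": joint torques, N m; "position": TCP position; "tcp_rot": TCP orientation; "force": force on the tool from outside, world axes, zero at the start; "moment": the same for the moment, N m; "opening": opening from 0.0 (shut) to 1.0 (fully open).
Only numpy, scipy, OpenCV 4.12 (cv2) and the standard library are available. Lean on these libraries where they do the work, as an engineer would, in place of code of your own. Each camera call takes 0.05 s, during which the arm holds its last target. There are 200 camera calls.

## Task

Close the white specimen case on the cabinet's work surface: fold its narrow hinged flap flat first, then the wide flap over it, then take the loose white cover with the rib on top and press it down between the two spring clips until it clicks home under both. Finish while holding: do not let up, but keep the cover pressed down firmly on the case (about 10 N) when you stop. Leave everything else on the bench where it stands.

Things in the scene. Friction and masses are not known exactly. Their poses are not given: they have to be found in the camera images.
- case: White plastic case fixed to the bench, 140 (x) x 120 (y) mm, open on top. Origin: centre of its underside, on the bench; z up. x runs between the end walls, y between the flap hinges. The end walls (x = +-60 to +-70 mm) reach z = 68 mm: the seat for the cover's underside. A spring clip stands outside each end wall, up to z = 99 mm. Tube caps inside stay below z = 57 mm.
- flap_narrow (a joint): Hinge angle (rad) of the narrow flap: grey plate, 116 mm along case x, 45 mm from hinge to free edge, 3 mm thick. Hinge line along case x at y = -57, z = 60 mm. 0 = flat over the opening, free edge towards case +y, top at z = 63; 1.57 = upright; starts leaning outward at 1.65 to 2.1 (stop 2.3). Stays where left by light friction; under 1 N at its edge moves it.
- flap_narrow_edge (a point): Middle of the narrow flap's free edge.
- flap_wide (a joint): Hinge angle (rad) of the wide flap: grey plate, 116 mm along case x, 85 mm from hinge to free edge, 3 mm thick. Hinge line along case x at y = +57, z = 63.5 mm. 0 = flat over the narrow flap, free edge towards case -y, top at z = 66.5; 1.57 = upright; starts leaning outward at 1.65 to 2.1 (stop 2.3). Stays where left by light friction; under 1 N at its edge moves it.
- flap_wide_edge (a point): Middle of the wide flap's free edge.
- cover: Loose white cover, 0.14 to 0.24 kg: plate 140 (x) x 118 (y) x 7 mm; on top, centred, an upright rib to hold it by, 70 mm along x, 20 mm thick in y, from z = 7 to 41 mm. Origin: centre of the plate's underside, z up. Lies flat on the bench left or right of the case. Goes on with its centre over the case's, its x along the case's x, either way round.
- clip_front (a joint): Spring clip at the case's -x end (rad): 0 at rest, grows as bent outward. 40 mm wide. Nose overlaps the plate's end 4 mm, with a 60 degree lead-in ramp above: cover may be 5 mm off along x. Underside meets the ramps near z = 88 mm, the noses at 80; both clips need a push of 12 to 18 N in all, which drops suddenly as the plate passes and they spring back, plate under 1 mm off its seat.
- clip_back (a joint): The same clip at the case's +x end.
- tip_box: Bystander: grey pipette-tip box with a clear lid, 122 x 84 x 63 mm, on the other side of the case from the cover. Origin under its centre.
- vial: Bystander: small clear vial standing upright, 26 mm across, 48 mm tall, between the robot and the case. Origin under its centre.
- beaker: Bystander: clear beaker, 72 mm across, 100 mm tall, beyond the case.
- reagent: Bystander: amber bottle, 56 mm across, 110 mm tall, beyond the case.
- tube_rack: Bystander: blue tube rack, 90 x 210 mm, about 110 mm tall with its capped tubes, at the far left.
- micro_rack: Bystander: low blue microtube block, 70 x 120 x 26 mm, at the far right.
There are look-alikes about, which are no part of the job. There is more than one size of the cover; the job needs the smaller.

How it is judged (in metres and radians):
On the way, in this order (a step that is already met when the one before it is completed fails the run):
1. the narrow flap is folded flat while the wide one is still open (value of joint flap_narrow below 0.1 rad and value of joint flap_wide above 0.8 rad), for 0.1 s.
2. the wide flap is folded flat over it, the cover not yet on the case (value of joint each of flap_narrow, flap_wide below 0.1 rad and not (z of cover in the frame of case between 0.064 and 0.0695 m and horizontal distance between cover and case below 0.008 m and angle between the x axis of cover and the x axis of case, either way round below 0.08 rad and angle between the z axis of cover and the z axis of case, either way round below 0.04 rad and angle between cover's own z axis and vertical below 0.5 rad and value of joint each of clip_front, clip_back below 0.03 rad)), for 0.1 s.
3. the cover has snapped home under both clips over the shut flaps (value of joint each of flap_narrow, flap_wide below 0.1 rad and z of cover in the frame of case between 0.064 and 0.0695 m and horizontal distance between cover and case below 0.008 m and angle between the x axis of cover and the x axis of case, either way round below 0.08 rad and angle between the z axis of cover and the z axis of case, either way round below 0.04 rad and angle between cover's own z axis and vertical below 0.5 rad and value of joint each of clip_front, clip_back below 0.03 rad), for 0.2 s.
At the end, for the whole second after the job is handed in: Both flaps flat (0.1 rad); cover on its seat (1.5 mm high, 8 mm off-centre, 0.08 rad yaw, 0.04 rad tilt) with both clips sprung back (0.03 rad); the robot still touches it and the case feels over 6 N from it, own weight included, for the last second (all of step 3 and contact force between cover and case above 6 N and contact force between any of the fingers, the arm and cover above 3 N); the arm keeps its last pose, push and grip.
It fails at once if a bystander is pushed more than 30 mm from its place (distance of any of tip_box, vial, beaker, reagent, tube_rack, micro_rack from where it was at the start of the episode above 0.03 m).
It also fails if it takes over 64 s, if anything falls off the work surface, if the arm or the gripper's body presses on something with over 40 N, if the wrist force passes 120 N, or if a joint passes its speed limit or range.

## Working session

There is one attempt and no reset: what is moved stays moved. The work goes in short steps, Python scripts to look and compute and a tool call to move; the robot and the scene stay as the last step left them, time stands still between calls to the robot, and variables do not carry over. Pictures are saved under pics/ and viewed, about 8 in all and at most 12, crops included, and the job is handed in when it is done.

Besides the shell and the picture viewer there is one more tool, called after "Request:" by a JSON object that holds its "op" and its "data", one argument or row to a line. play_rows: Moves the arm, as the interface text tells. Its arguments: {"type":"object","properties":{"commands":{"type":"array"},"gripper":{"type":"number"}},"required":["commands"]}

```bash
mkdir -p pics; cat > h.py <<'E'
from rig import *
import numpy as np, cv2
def grab(n,tag):
    s=read_state(); c=capture(n)
    cv2.imwrite(f'pics/{tag}.png',c['frame'][:,:,::-1])
    if 'cam_to_world' in c: T=c['cam_to_world']
    else:
        W=np.eye(4);W[:3,:3]=np.array(s['tcp_rot']);W[:3,3]=s['position'];T=W@c['hand_eye']
    np.savez(f'pics/{tag}.npz',d=c['depth'],K=c['mtx'],T=T,f=c['frame'])
def P(tag):
    z=np.load(f'pics/{tag}.npz');d=z['d'];v,u=np.mgrid[:400,:640];K=z['K']
    p=np.stack([(u-K[0,2])/K[0,0]*d,(v-K[1,2])/K[1,1]*d,d,np.ones_like(d)],-1)@z['T'].T
    p[d==0]=np.nan
    return p[...,:3],z
E
python3 - <<'E'
from h import *
grab('scene','s0');grab('top','t0')
s=read_state();print(s['time_s'],s['position'],s['tcp_rot'],s['force'])
a=np.vstack([cv2.imread('pics/s0.png'),cv2.imread('pics/t0.png')])
cv2.imwrite('pics/a0.png',cv2.resize(a,(480,600))) if 0 else None
E
```

```text
0.1 [ 0.22637951 -0.58189632  0.24666574] [[ 3.62391345e-01 -3.89140431e-04  9.32025945e-01]
 [-9.32023995e-01  1.93611206e-03  3.62391395e-01]
 [-1.94552781e-03 -9.99998050e-01  3.38942033e-04]] [ 0.18890123 -0.39792963 -0.27724814]
```

View pics/t0.png

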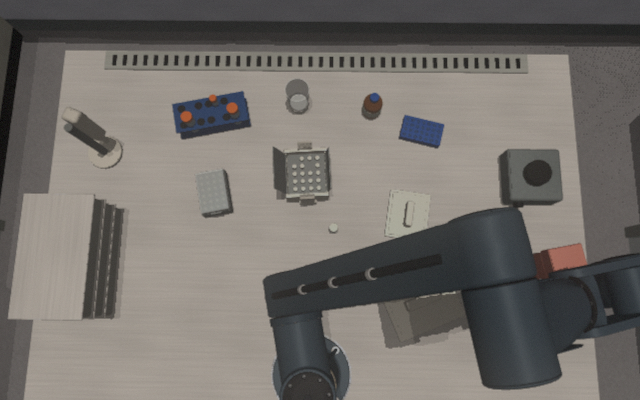

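View pics/s0.png

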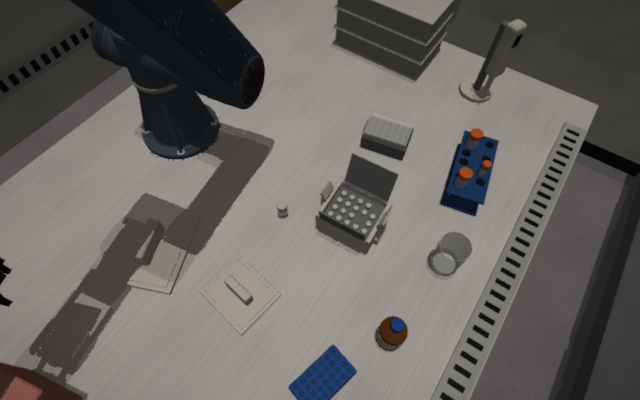

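The top view shows the case at (307,173), with its wide flap leaning left at (281,172) and clips at (305,147) and (307,198). One cover is at (408,212) with its rib. A second similar plate lies in the arm's shadow, scene (165,245) / top (400,310). The tip box is at (212,192) and the vial at (333,229). Next I'll measure both covers and the case.

```bash
python3 - <<'E'
from h import *
t,z=P('t0');s,zs=P('s0')
print('cam',z['T'][:3,3],zs['T'][:3,3])
def blob(p,lo,hi,zl,zh,n):
    m=(p[...,0]>lo[0])&(p[...,0]<hi[0])&(p[...,1]>lo[1])&(p[...,1]<hi[1])&(p[...,2]>zl)&(p[...,2]<zh)
    q=p[m]
    if len(q)<5: print(n,len(q));return
    r=cv2.minAreaRect((q[:,:2]*1000).astype(np.float32));print(n,len(q),np.round(q.mean(0),4),r)
for nm,px in dict(case=(307,173),cov=(400,212),rib=(409,213),tb=(212,192),vial=(333,229),bk=(298,100),rg=(373,104)).items():
    print(nm,np.round(t[px[1],px[0]],3))
for nm,px in dict(covA=(240,310),ribA=(238,289),covB=(160,275),ribB=(150,240),narrow=(345,230),wide=(372,178),cl1=(327,192),cl2=(378,232)).items():
    print(nm,np.round(s[px[1],px[0]],3))
for p,n in((t,'t'),(s,'s')):
    c=t[212,400]
    blob(p,c[:2]-.14,c[:2]+.14,.003,.012,n+'coverA plate')
    blob(p,c[:2]-.1,c[:2]+.1,.033,.05,n+'coverA rib')
    c=s[275,160]
    blob(p,c[:2]-.2,c[:2]+.2,.003,.012,n+'coverB plate')
    blob(p,c[:2]-.2,c[:2]+.2,.033,.05,n+'coverB rib')
    c=t[173,307]
    for a,b in((.058,.062),(.064,.072),(.075,.09),(.09,.105),(.105,.16)):
        blob(p,c[:2]-.13,c[:2]+.13,a,b,n+'case %g'%a)
for tag,b,nm in(('s0',(290,130,130,130),'s'),('t0',(250,130,100,85),'t')):
    f=cv2.imread(f'pics/{tag}.png');x,y,w,h=b
    cv2.imwrite(f'pics/c_{nm}.png',cv2.resize(f[y:y+h,x:x+w],None,fx=4.4 if nm=='s' else 5,fy=4.4 if nm=='s' else 5,interpolation=cv2.INTER_CUBIC))
a=cv2.resize(cv2.imread('pics/s0.png')[130:265,290:425],(400,400),interpolation=2)
b=cv2.resize(cv2.imread('pics/s0.png')[190:340,110:290],(400,333),interpolation=2)
b=cv2.copyMakeBorder(b,0,67,0,0,0);cv2.imwrite('pics/c0.png',np.hstack([a,cv2.convertScaleAbs(b,alpha=1.5)]))
E
```

```text
cam [ 0.20605261 -0.02854146  1.46380117] [ 0.73885952 -0.41848697  0.88535102]
case [0.551 0.018 0.043]
cov [ 0.447 -0.251  0.008]
rib [ 0.439 -0.271  0.042]
tb [0.49  0.282 0.062]
vial [ 0.391 -0.057  0.048]
bk [0.787 0.05  0.006]
rg [ 0.744 -0.168  0.088]
covA [ 0.469 -0.301  0.011]
ribA [ 0.446 -0.273  0.042]
covB [ 0.272 -0.342  0.014]
ribB [ 0.214 -0.299  0.051]
narrow [ 0.566 -0.04   0.075]
wide [0.552 0.093 0.108]
cl1 [0.481 0.013 0.087]
cl2 [0.626 0.008 0.055]
tcoverA plate 1891 [ 0.4579 -0.2575  0.0064] ((463.197998046875, -251.25927734375), (277.2892150878906, 247.45098876953125), 89.91678619384766)
tcoverA rib 178 [ 0.4378 -0.2702  0.0401] ((439.0188293457031, -270.7834777832031), (20.781024932861328, 69.6249771118164), 80.71829223632812)
tcoverB plate 2958 [ 0.257  -0.2891  0.0075] ((271.76177978515625, -336.8907470703125), (387.38616943359375, 399.7047119140625), 89.66979217529297)
tcoverB rib 195 [ 0.4134 -0.2703  0.0403] ((320.1651306152344, -291.80804443359375), (74.19498443603516, 301.68115234375), 88.61722564697266)
tcase 0.058 116 [0.5471 0.0168 0.0599] ((543.9326
[... 1238 characters left out ...]
case 0.058 260 [0.5466 0.0151 0.0593] ((550.468017578125, 18.964614868164062), (155.66958618164062, 117.31016540527344), 2.9814302921295166)
scase 0.064 578 [0.5476 0.0312 0.0687] ((551.0326538085938, 22.136676788330078), (153.385986328125, 125.06893920898438), 4.2726287841796875)
scase 0.075 440 [0.5468 0.0426 0.0831] ((550.5049438476562, 23.39867401123047), (153.96022033691406, 134.59481811523438), 4.056985378265381)
scase 0.09 557 [0.5487 0.0405 0.0974] ((549.654296875, 24.96918487548828), (162.71707153320312, 141.62603759765625), 3.427666187286377)
scase 0.105 837 [0.5465 0.0906 0.1253] ((549.6625366210938, 31.607860565185547), (116.26126861572266, 155.1874542236328), 3.8929011821746826)
```

View pics/c0.png

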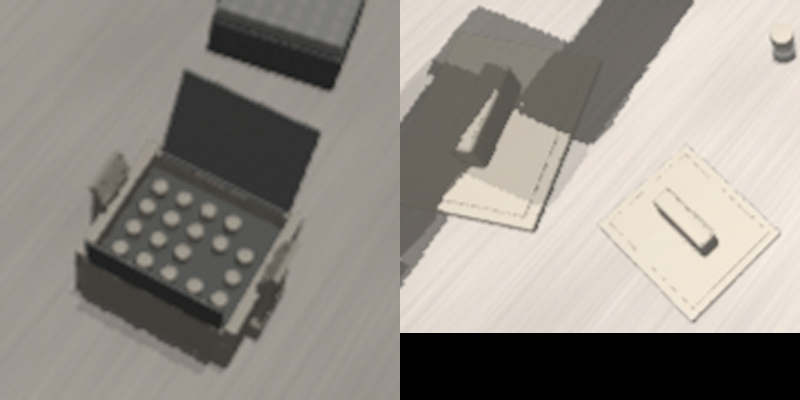

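```bash
python3 - <<'E'
from h import *
s,zs=P('s0');t,zt=P('t0')
# A and B: flood from seed via connected comps of height band
for nm,p,seeds in(('s',s,dict(A=(225,300),B=(160,275))),('t',t,dict(A=(400,225)))):
    m=((p[...,2]>.0045)&(p[...,2]<.06)).astype(np.uint8)
    m=cv2.morphologyEx(m,cv2.MORPH_OPEN,np.ones((3,3)))
    n,l=cv2.connectedComponents(m,connectivity=4)
    for k,(u,v) in seeds.items():
        q=p[l==l[v,u]];c=q[:,:2].mean(0)
        print(nm,k,l[v,u],len(q),q.mean(0).round(4),cv2.minAreaRect((q[:,:2]*1000).astype(np.float32)))
        r=q[q[:,2]>.034]
        if len(r)>5: print('  rib',len(r),r[:,2].max().round(4),cv2.minAreaRect((r[:,:2]*1000).astype(np.float32)))
# case: wide flap plane & narrow flap plane
from numpy.linalg import svd
def near(p,lo,hi): 
    return p[np.all((p>lo)&(p<hi),-1)]
q=near(s,[.47,.07,.075],[.63,.14,.18]);c=q.mean(0);U,S,V=svd(q-c,full_matrices=False);print('wide',len(q),c,V[2],S[2]/len(q)**.5, q[:,2].max())
q=near(s,[.50,-.08,.062],[.60,-.02,.12]);c=q.mean(0);U,S,V=svd(q-c,full_matrices=False);print('narrow',len(q),c,V[2],S[2]/len(q)**.5,q[:,2].max(),q.min(0),q.max(0))
# clips: z .085-.1, excluding flap
for nm,p in(('s',s),('t',t)):
    for lo,hi in((.44,.50),(.59,.66)):
        q=near(p,[lo,-.02,.085],[hi,.06,.103]);print(nm,'clip',len(q),q.mean(0).round(4),q.min(0).round(3),q.max(0).round(3),cv2.minAreaRect((q[:,:2]*1000).astype(np.float32)))
for nm,px in dict(tb=(212,192),vial=(333,229),bk=(298,100),rg=(373,104)).items(): pass
E
```

```text
s A 45 3306 [ 0.4447 -0.2739  0.0124] ((440.5189514160156, -271.0889892578125), (118.40283203125, 143.32118225097656), 81.42110443115234)
  rib 309 0.0461 ((441.13616943359375, -271.4044494628906), (19.6658935546875, 70.66081237792969), 81.70716094970703)
s B 27 5367 [ 0.2108 -0.308   0.0157] ((200.49090576171875, -302.6446228027344), (171.10008239746094, 198.71096801757812), 22.92306137084961)
  rib 450 0.06 ((203.08148193359375, -302.70782470703125), (29.647552490234375, 99.1129150390625), 22.837249755859375)
t A 27 438 [ 0.4353 -0.2785  0.0221] ((438.4377746582031, -286.3811950683594), (80.44866943359375, 88.0110092163086), 76.06838989257812)
  rib 172 0.0495 ((439.0188293457031, -270.7834777832031), (20.781024932861328, 69.6249771118164), 80.71829223632812)
wide 1307 [0.54643052 0.09462834 0.11208645] [-0.06189416  0.94648923 -0.31674478] 0.0013295761675870183 0.14802384555662051
narrow 302 [ 0.55063257 -0.0424121   0.08832055] [ 0.06673075 -0.98714888 -0.14520362] 0.0007410730272734082 0.1078495245123755 [ 0.50004059 -0.04911279  0.06209522] [ 0.59986712 -0.0347711   0.10784952]
s clip 116 [0.4763 0.0158 0.0939] [ 0.468 -0.005  0.085] [0.484 0.037 0.102] ((476.353759765625, 16.52056884765625), (15.140656471252441, 41.856807708740234), 4.234166145324707)
s clip 103 [0.6247 0.0246 0.0948] [0.617 0.005 0.085] [0.632 0.047 0.103] ((623.9796752929688, 26.427587509155273), (14.15776538848877, 41.84981155395508), 3.427666187286377)
t clip 50 [0.4726 0.0157 0.0941] [ 0.468 -0.001  0.086] [0.479 0.034 0.102] ((473.4017639160156, 16.503530502319336), (10.881361961364746, 35.43439865112305), 0.2522338330745697)
t clip 74 [0.6222 0.0272 0.0929] [0.612 0.006 0.086] [0.632 0.046 0.101] ((622.3478393554688, 26.62660789489746), (15.623756408691406, 39.8239860534668), 7.011114120483398)
```

A is 118×143 mm with a 70×20 rib, so it is the job's cover. B measures 171×199 with a 100×30 rib, which makes it the larger look-alike. The case centre is about (0.550, 0.021) with yaw of about 3.8°. I'll move beside the narrow flap with the fingers shut and the jaw axis along case x.

Request:
{"op": "play_rows", "data": {
  "commands": [
    [[0.33, 0.508, -0.04], [0, 0, 1.267]],
    [[0.33, 0.508, -0.04], [0, 0, 1.267]],
    [[0.33, 0.508, -0.04], [0, 0, 1.267]],
    [[0.33, 0.508, -0.04], [0, 0, 1.267]],
    [[0.33, 0.508, -0.04], [0, 0, 1.267]],
    [[0.33, 0.508, -0.04], [0, 0, 1.267]],
    [[0.33, 0.508, -0.04], [0, 0, 1.267]],
    [[0.33, 0.508, -0.04], [0, 0, 1.267]],
    [[0.33, 0.508, -0.04], [0, 0, 1.267]],
    [[0.33, 0.508, -0.04], [0, 0, 1.267]]
  ],
  "gripper": 0
}}

```text
time_s: 1.35
position: [0.5573, -0.0719, 0.207]
tcp_rot: [[0.998, -0.001, -0.069], [0.069, 0.0, 0.998], [-0.001, -1.0, 0.0]]
force: [0.6, -0.1, -0.2]
opening: 0.023
```

```bash
python3 - <<'E'
from h import *
s=read_state();print(s['time_s'],s['position'],np.round(s['tcp_rot'],3).tolist(),s['force'],s['opening'])
c=np.array([.550,.0212]);a=np.radians(3.8);ex=np.array([np.cos(a),np.sin(a)]);ey=np.array([-ex[1],ex[0]])
p0=np.array([.556,-.074,.208])
def W(y,z,x=0): return np.r_[c+x*ex+y*ey,z+.025]
print('start',W(-.095,.094)-p0)
for th in (98,85,70,55,40,25,12,0):
    t=np.radians(th);r=.034
    print(th,(W(-.057+r*np.cos(t)-.0095-.003*np.sin(t),.060+r*np.sin(t)+.003*np.cos(t))-p0).round(4))
E
```

```text
1.35 [ 0.55730738 -0.07190032  0.20703798] [[0.998, -0.001, -0.069], [0.069, 0.0, 0.998], [-0.001, -1.0, 0.0]] [ 0.61553745 -0.06384145 -0.15127983] 0.023360265684513347
start [ 0.00029602  0.00040886 -0.089     ]
98 [-0.0011  0.0212 -0.0897]
85 [-0.0016  0.0288 -0.0889]
70 [-0.0022  0.0376 -0.09  ]
55 [-0.0027  0.0459 -0.0934]
40 [-0.0032  0.0529 -0.0988]
25 [-0.0036  0.0583 -0.1059]
12 [-0.0038  0.0614 -0.113 ]
0 [-0.0038  0.0628 -0.12  ]
```

Request:
{"op": "play_rows", "data": {
  "commands": [
    [[0, 0, -0.05], [0, 0, 0]],
    [[0, 0, -0.089], [0, 0, 0]],
    [[-0.001, 0.012, -0.089], [0, 0, 0]],
    [[-0.001, 0.023, -0.089], [0, 0, 0]],
    [[-0.002, 0.031, -0.089], [0, 0, 0]],
    [[-0.002, 0.039, -0.09], [0, 0, 0]],
    [[-0.003, 0.047, -0.094], [0, 0, 0]],
    [[-0.003, 0.054, -0.1], [0, 0, 0]],
    [[-0.004, 0.059, -0.107], [0, 0, 0]],
    [[-0.004, 0.062, -0.114], [0, 0, 0]]
  ]
}}

```text
time_s: 2.6
position: [0.5523, -0.0121, 0.0929]
tcp_rot: [[0.998, -0.001, -0.067], [0.067, 0.0, 0.998], [-0.001, -1.0, 0.0]]
force: [0.2, -1.1, 0.7]
opening: 0.001
```

Request:
{"op": "play_rows", "data": {
  "commands": [
    [[0, 0.001, -0.006], [0, 0, 0]],
    [[0, 0.002, -0.008], [0, 0, 0]],
    [[0, 0.002, -0.008], [0, 0, 0]],
    [[0, 0.002, -0.008], [0, 0, 0]]
  ]
}}

```text
time_s: 3.1
position: [0.5522, -0.0113, 0.0881]
tcp_rot: [[0.998, -0.0, -0.068], [0.068, -0.001, 0.998], [-0.0, -1.0, -0.001]]
force: [-5.9, -1.9, 21.6]
opening: 0.003
```

```bash
python3 - <<'E'
from h import *
grab('scene','s1')
s,z=P('s1')
f=z['f'][:,:,::-1]
cv2.imwrite('pics/c1.png',cv2.resize(f[80:290,240:500],None,fx=2.8,fy=2.8,interpolation=2))
E
```

```text
(no output)
```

View pics/c1.png

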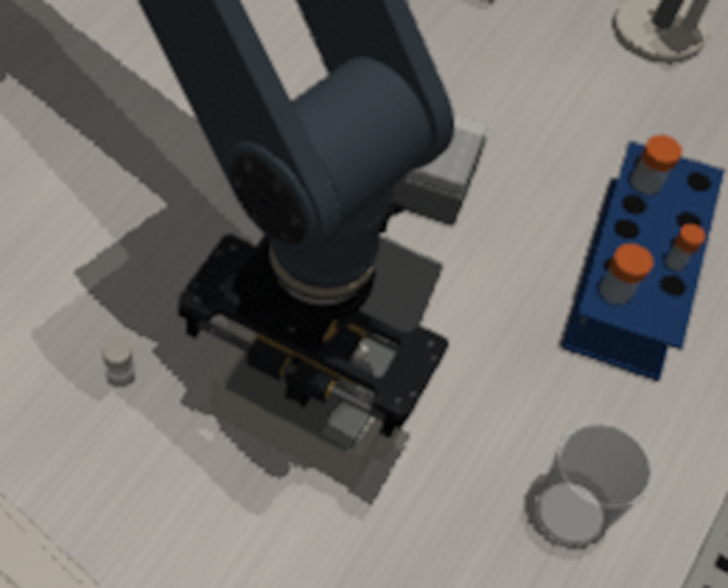

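The press met 21 N with the fingertips at z = 63 mm, so the narrow flap is flat. The crop shows the wide flap still up at about (415,290). Next I go up and over to the wide flap's outer side.

Request:
{"op": "play_rows", "data": {
  "commands": [
    [[0, 0, 0.06], [0, 0, 0]],
    [[0, 0, 0.114], [0, 0, 0]],
    [[-0.004, 0.06, 0.114], [0, 0, 0]],
    [[-0.008, 0.12, 0.114], [0, 0, 0]],
    [[-0.009, 0.141, 0.1], [0, 0, 0]],
    [[-0.009, 0.141, 0.067], [0, 0, 0]],
    [[-0.009, 0.141, 0.067], [0, 0, 0]]
  ]
}}

```text
time_s: 4.03
position: [0.5411, 0.1307, 0.1501]
tcp_rot: [[0.998, -0.007, -0.068], [0.068, -0.0, 0.998], [-0.007, -1.0, 0.0]]
force: [-0.2, 0.2, 0.5]
opening: 0.003
```

```bash
python3 - <<'E'
from h import *
grab('scene','s2')
s,z=P('s2')
q=s[np.all((s>[.5,-.035,.05])&(s<[.6,.012,.12]),-1)];print('narrow z',np.percentile(q[:,2],[5,50,95]).round(4),len(q))
c=np.array([.550,.0212]);a=np.radians(3.8);ex=np.array([np.cos(a),np.sin(a)]);ey=np.array([-ex[1],ex[0]])
p0=np.array([.543,.131,.153])
def W(y,z,x=0): return np.r_[c+x*ex+y*ey,z+.025]
for th in (108,95,80,65,50,37,25,14,5,0):
    t=np.radians(th);r=.068
    print(th,(W(.057-r*np.cos(t)+.0095+.003*np.sin(t),.0635+r*np.sin(t)+.003*np.cos(t))-p0).round(4))
E
```

```text
narrow z [0.0622 0.0644 0.0668] 760
108 [ 0.001  -0.0196 -0.0008]
95 [ 0.002  -0.0346  0.003 ]
80 [ 0.0032 -0.0523  0.003 ]
65 [ 0.0043 -0.0694 -0.0016]
50 [ 0.0053 -0.0848 -0.0105]
37 [ 0.0061 -0.0958 -0.0212]
25 [ 0.0066 -0.1037 -0.033 ]
14 [ 0.0069 -0.1086 -0.0451]
5 [ 0.0071 -0.1108 -0.0556]
0 [ 0.0071 -0.1113 -0.0615]
```

Request:
{"op": "play_rows", "data": {
  "commands": [
    [[0.001, -0.018, 0], [0, 0, 0]],
    [[0.002, -0.034, 0.003], [0, 0, 0]],
    [[0.003, -0.052, 0.003], [0, 0, 0]],
    [[0.004, -0.069, -0.001], [0, 0, 0]],
    [[0.005, -0.085, -0.01], [0, 0, 0]],
    [[0.006, -0.096, -0.021], [0, 0, 0]],
    [[0.007, -0.104, -0.033], [0, 0, 0]],
    [[0.007, -0.109, -0.045], [0, 0, 0]],
    [[0.007, -0.111, -0.055], [0, 0, 0]],
    [[0.007, -0.112, -0.062], [0, 0, 0]]
  ]
}}

```text
time_s: 5.32
position: [0.5502, 0.019, 0.0909]
tcp_rot: [[0.998, -0.001, -0.067], [0.067, 0.001, 0.998], [-0.001, -1.0, 0.001]]
force: [-8.3, 3.5, 46.6]
opening: 0.0
```

Request:
{"op": "play_rows", "data": {
  "commands": [
    [[0, 0, -0.001], [0, 0, 0]],
    [[0, 0, -0.001], [0, 0, 0]]
  ]
}}

```text
time_s: 5.58
position: [0.5502, 0.019, 0.0916]
tcp_rot: [[0.998, -0.0, -0.068], [0.068, -0.0, 0.998], [-0.0, -1.0, -0.0]]
force: [-4.6, 0.5, 16.3]
opening: 0.005
```

The wide flap is flat, with the tips at 66.6 mm and about 16 N. Now I go up and over the cover.

Request:
{"op": "play_rows", "data": {
  "commands": [
    [[0, 0, 0.06], [0, 0, 0]],
    [[0, 0, 0.12], [0, 0, 0]],
    [[-0.11, -0.29, 0.12], [0, 0, 1.353]],
    [[-0.11, -0.29, 0.12], [0, 0, 1.353]],
    [[-0.11, -0.29, 0.12], [0, 0, 1.353]],
    [[-0.11, -0.29, 0.12], [0, 0, 1.353]],
    [[-0.11, -0.29, 0.12], [0, 0, 1.353]],
    [[-0.11, -0.29, 0.12], [0, 0, 1.353]],
    [[-0.11, -0.29, 0.12], [0, 0, 1.353]],
    [[-0.11, -0.29, 0.12], [0, 0, 1.353]]
  ]
}}

```text
time_s: 6.82
position: [0.4403, -0.2718, 0.2093]
tcp_rot: [[0.146, -0.0, -0.989], [0.989, 0.0, 0.146], [0.0, -1.0, 0.0]]
force: [-0.4, -0.3, -0.1]
opening: 0.005
```

Request:
{"op": "play_rows", "data": {
  "commands": [
    [[0, 0, 0], [0, 0, 0]],
    [[0, 0, 0], [0, 0, 0]],
    [[0, 0, 0], [0, 0, 0]],
    [[0, 0, 0], [0, 0, 0]]
  ],
  "gripper": 0.06
}}

```text
time_s: 7.32
position: [0.4406, -0.2713, 0.2096]
tcp_rot: [[0.15, 0.0, -0.989], [0.989, -0.0, 0.15], [-0.0, -1.0, -0.0]]
force: [0.0, 0.1, 0.4]
opening: 0.373
```

```bash
python3 - <<'E'
from h import *
grab('wrist','w3');grab('scene','s3')
st=read_state();R=np.array(st['tcp_rot']);print(st['time_s'],st['position'],np.degrees(np.arctan2(R[1,0],R[0,0])),st['opening'],st['force'])
for tag in('w3','s3'):
    p,z=P(tag)
    q=p[np.all((p>[.38,-.34,.035])&(p<[.50,-.20,.047]),-1)]
    print(tag,len(q),q[:,2].mean().round(4),cv2.minAreaRect((q[:,:2]*1000).astype(np.float32)) if len(q)>5 else '')
    m=np.all((p>[.33,-.38,.004])&(p<[.54,-.17,.047]),-1).astype(np.uint8);m=cv2.morphologyEx(m,cv2.MORPH_OPEN,np.ones((3,3)))
    n,l,stt,_=cv2.connectedComponentsWithStats(m);k=1+stt[1:,4].argmax();q=p[l==k]
    print(' plate',len(q),cv2.minAreaRect((q[:,:2]*1000).astype(np.float32)))
p,z=P('s3')
q=p[np.all((p>[.49,-.03,.05])&(p<[.61,.075,.12]),-1)];print('flaps z',np.percentile(q[:,2],[1,5,50,95,99]).round(4),len(q))
for lo,hi in((.44,.50),(.59,.66)):
    q=p[np.all((p>[lo,-.02,.085])&(p<[hi,.06,.103]),-1)];r=cv2.minAreaRect((q[:,:2]*1000).astype(np.float32));print('clip',r)
m=((p[...,2]>.056)&(p[...,2]<.075)&(abs(p[...,0]-.55)<.1)&(abs(p[...,1]-.02)<.09));q=p[m];print('case top',cv2.minAreaRect((q[:,:2]*1000).astype(np.float32)))
a=cv2.imread('pics/w3.png');b=cv2.resize(cv2.imread('pics/s3.png')[130:265,290:425],(400,400),interpolation=2)
cv2.imwrite('pics/c3.png',np.hstack([cv2.resize(a,(400,250)),cv2.resize(b,(250,250))]))
E
```

```text
7.425 [ 0.44055299 -0.27142101  0.20956439] 81.3480109112556 0.46457452104141717 [ 0.50868645 -0.57878181  0.68350979]
w3 1051 0.0417 ((439.7649841308594, -271.89910888671875), (18.954805374145508, 70.31915283203125), 81.670166015625)
 plate 10342 ((439.94451904296875, -271.42742919921875), (118.25892639160156, 140.0950164794922), 81.7493896484375)
s3 307 0.0417 ((440.7635803222656, -271.5074157714844), (19.490327835083008, 70.67933654785156), 81.21823120117188)
 plate 3300 ((440.34307861328125, -271.2542724609375), (117.8974838256836, 142.24542236328125), 82.19994354248047)
flaps z [0.0617 0.0632 0.0674 0.0702 0.0713] 2048
clip ((475.9601745605469, 16.309616088867188), (16.458032608032227, 40.65723419189453), 6.187880516052246)
clip ((623.990478515625, 26.52022933959961), (14.257829666137695, 41.25450897216797), 3.8541934490203857)
case top ((550.277099609375, 20.811752319335938), (156.2062225341797, 121.94747924804688), 3.3657336235046387)
```

View pics/c3.png

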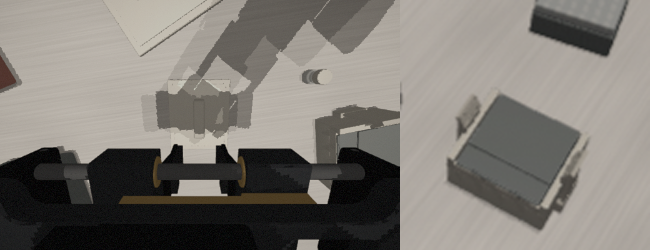

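The wrist view puts the cover under the open jaws (its rib at about (198,115)), and the right crop shows both flaps flat. All measurements put the cover at (0.440, −0.271) with yaw of about −8.4°. I'm descending to grasp.

Request:
{"op": "play_rows", "data": {
  "commands": [
    [[0, 0, -0.06], [0, 0, 0]],
    [[0, 0, -0.12], [0, 0, 0]],
    [[0, 0, -0.16], [0, 0, 0.004]],
    [[0, 0, -0.175], [0, 0, 0.004]],
    [[0, 0, -0.175], [0, 0, 0.004]]
  ]
}}

```text
time_s: 8.05
position: [0.4406, -0.2716, 0.0345]
tcp_rot: [[0.146, -0.0, -0.989], [0.989, 0.0, 0.146], [0.0, -1.0, 0.0]]
force: [0.5, 0.0, 0.5]
opening: 0.686
```

Request:
{"op": "play_rows", "data": {
  "commands": [
    [[0, 0, 0], [0, 0, 0]],
    [[0, 0, 0], [0, 0, 0]],
    [[0, 0, 0], [0, 0, 0]],
    [[0, 0, 0], [0, 0, 0]],
    [[0, 0, 0], [0, 0, 0]],
    [[0, 0, 0], [0, 0, 0]],
    [[0, 0, 0], [0, 0, 0]],
    [[0, 0, 0], [0, 0, 0]]
  ],
  "gripper": 0
}}

```text
time_s: 9.05
position: [0.4405, -0.2715, 0.0347]
tcp_rot: [[0.146, 0.0, -0.989], [0.989, -0.0, 0.146], [-0.0, -1.0, -0.0]]
force: [-0.5, 0.3, 2.5]
opening: 0.23
```

Gripped: the opening is 20 mm, which matches the rib. Lifting and carrying it above the case.

Request:
{"op": "play_rows", "data": {
  "commands": [
    [[0, 0, 0.03], [0, 0, 0]],
    [[0, 0, 0.08], [0, 0, 0]],
    [[0, 0, 0.13], [0, 0, 0]],
    [[0.01, 0.03, 0.165], [0, 0, 0.02]],
    [[0.03, 0.08, 0.165], [0, 0, 0.06]],
    [[0.05, 0.133, 0.165], [0, 0, 0.1]],
    [[0.07, 0.186, 0.165], [0, 0, 0.14]],
    [[0.09, 0.239, 0.165], [0, 0, 0.18]],
    [[0.105, 0.28, 0.165], [0, 0, 0.205]],
    [[0.11, 0.292, 0.165], [0, 0, 0.213]]
  ]
}}

```text
time_s: 10.3
position: [0.5503, 0.0231, 0.1988]
tcp_rot: [[-0.07, -0.001, -0.998], [0.998, 0.001, -0.07], [0.001, -1.0, 0.001]]
force: [0.7, -0.2, -2.5]
opening: 0.23
```

Request:
{"op": "play_rows", "data": {
  "commands": [
    [[0, 0, -0.03], [0, 0, 0]],
    [[0, 0, -0.04], [0, 0, 0]],
    [[0, 0, -0.04], [0, 0, 0]],
    [[0, 0, -0.04], [0, 0, 0]]
  ]
}}

```text
time_s: 10.8
position: [0.5509, 0.0198, 0.1601]
tcp_rot: [[-0.065, 0.001, -0.998], [0.998, -0.0, -0.065], [-0.0, -1.0, -0.001]]
force: [1.6, 0.1, -0.6]
opening: 0.224
```

```bash
python3 - <<'E'
from h import *
grab('wrist','w4');grab('scene','s4')
st=read_state();R=np.array(st['tcp_rot']);print(st['time_s'],st['position'],np.degrees(np.arctan2(R[1,0],R[0,0])),st['opening'],st['force'])
for tag in('w4','s4'):
    p,z=P(tag)
    q=p[np.all((p>[.44,-.08,.122])&(p<[.66,.12,.142]),-1)]
    if len(q)>20:
        c=q.mean(0);V=np.linalg.svd(q-c,full_matrices=False)[2]
        print(tag,'plate',len(q),c.round(4),V[2].round(3),cv2.minAreaRect((q[:,:2]*1000).astype(np.float32)))
p,z=P('s4')
for lo,hi in((.44,.50),(.59,.66)):
    q=p[np.all((p>[lo,-.02,.085])&(p<[hi,.06,.103]),-1)]
    if len(q)>5: print('clip',len(q),cv2.minAreaRect((q[:,:2]*1000).astype(np.float32)))
cv2.imwrite('pics/c4.png',cv2.resize(cv2.imread('pics/s4.png')[80:290,240:500],None,fx=2.8,fy=2.8,interpolation=2))
E
```

```text
10.9 [0.55107962 0.01998369 0.16039057] 93.75290505132482 0.2283680015398408 [-0.75076348  0.92400372 -1.72476182]
w4 plate 19424 [0.5102 0.0176 0.1341] [-0.013 -0.001  1.   ] ((540.5935668945312, 19.47386932373047), (120.31536865234375, 118.4431381225586), 3.7550930976867676)
s4 plate 1353 [0.5822 0.0094 0.1345] [ 0.007  0.007 -1.   ] ((551.2830200195312, 20.262245178222656), (140.7821807861328, 120.23125457763672), 4.250789165496826)
clip 99 ((624.2872314453125, 26.062402725219727), (13.423194885253906, 40.817142486572266), 4.137799263000488)
```

View pics/c4.png

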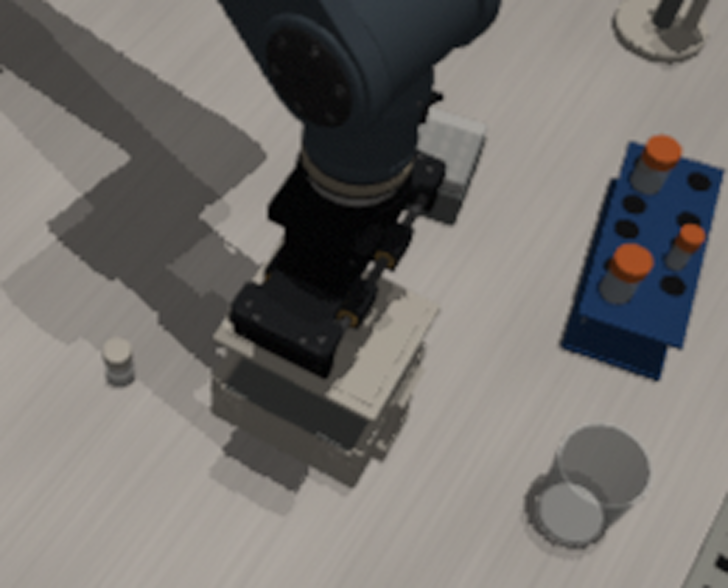

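The crop shows the cover level above the case, aligned within about 1 mm in x and y and 0.3° in yaw. Lowering onto the clip ramps.

Request:
{"op": "play_rows", "data": {
  "commands": [
    [[-0.001, 0.001, -0.015], [0, 0, 0]],
    [[-0.001, 0.001, -0.028], [0, 0, 0]],
    [[-0.001, 0.001, -0.036], [0, 0, 0]],
    [[-0.001, 0.001, -0.04], [0, 0, 0]],
    [[-0.001, 0.001, -0.042], [0, 0, 0]],
    [[-0.001, 0.001, -0.044], [0, 0, 0]]
  ]
}}

```text
time_s: 11.65
position: [0.5511, 0.0213, 0.1174]
tcp_rot: [[-0.066, 0.004, -0.998], [0.998, -0.001, -0.066], [-0.001, -1.0, -0.004]]
force: [-1.1, 0.8, 14.2]
opening: 0.226
```

Request:
{"op": "play_rows", "data": {
  "commands": [
    [[0, 0, -0.002], [0, 0, 0]],
    [[0, 0, -0.004], [0, 0, 0]]
  ]
}}

```text
time_s: 11.9
position: [0.5506, 0.0214, 0.1132]
tcp_rot: [[-0.066, 0.003, -0.998], [0.998, -0.001, -0.066], [-0.001, -1.0, -0.003]]
force: [-1.4, -0.3, 8.5]
opening: 0.228
```

Request:
{"op": "play_rows", "data": {
  "commands": [
    [[0, 0, -0.002], [0, 0, 0]],
    [[0, 0, -0.004], [0, 0, 0]]
  ]
}}

```text
time_s: 12.15
position: [0.5486, 0.0215, 0.1087]
tcp_rot: [[-0.066, -0.002, -0.998], [0.998, -0.0, -0.066], [-0.0, -1.0, 0.002]]
force: [-5.4, -0.2, 17.2]
opening: 0.225
```

Request:
{"op": "play_rows", "data": {
  "commands": [
    [[0, 0, -0.002], [0, 0, 0]],
    [[0, 0, -0.004], [0, 0, 0]],
    [[0, 0, -0.004], [0, 0, 0]]
  ]
}}

```text
time_s: 12.52
position: [0.5481, 0.0217, 0.1031]
tcp_rot: [[-0.067, -0.003, -0.998], [0.998, 0.0, -0.067], [0.0, -1.0, 0.003]]
force: [-2.9, 0.3, 2.5]
opening: 0.227
```

Request:
{"op": "play_rows", "data": {
  "commands": [
    [[0, 0, -0.001], [0, 0, 0]],
    [[0, 0, -0.002], [0, 0, 0]],
    [[0, 0, -0.002], [0, 0, 0]]
  ]
}}

```text
time_s: 12.9
position: [0.5485, 0.0217, 0.1022]
tcp_rot: [[-0.066, -0.002, -0.998], [0.998, 0.0, -0.066], [0.0, -1.0, 0.002]]
force: [-3.7, -0.3, 9.3]
opening: 0.227
```

```bash
python3 - <<'E'
from h import *
grab('wrist','w5');grab('scene','s5')
st=read_state();R=np.array(st['tcp_rot']);print(st['time_s'],st['position'],np.degrees(np.arctan2(R[1,0],R[0,0])),st['opening'],st['force'],st['moment'])
for tag in('w5','s5'):
    p,z=P(tag)
    q=p[np.all((p>[.44,-.08,.066])&(p<[.66,.12,.084]),-1)]
    c=np.median(q,0);V=np.linalg.svd(q-c,full_matrices=False)[2]
    A=np.c_[q[:,:2]-[.55,.0212],np.ones(len(q))];k=np.linalg.lstsq(A,q[:,2],rcond=None)[0]
    print(tag,'plate',len(q),c.round(4),'slope',k.round(4),cv2.minAreaRect((q[:,:2]*1000).astype(np.float32)))
for tag in('w5','s5'):
  p,z=P(tag)
  for lo,hi in((.44,.50),(.59,.66)):
    q=p[np.all((p>[lo,-.02,.085])&(p<[hi,.06,.103]),-1)]
    if len(q)>5: print(tag,'clip',len(q),q.mean(0).round(4),cv2.minAreaRect((q[:,:2]*1000).astype(np.float32)))
a=cv2.resize(cv2.imread('pics/s5.png')[150:270,290:410],(480,480),interpolation=2)
cv2.imwrite('pics/c5.png',np.hstack([a,cv2.copyMakeBorder(cv2.resize(cv2.imread('pics/w5.png'),(320,200)),0,280,0,0,0)]))
E
```

```text
13.0 [0.54848682 0.02166681 0.10214986] 93.81262883593601 0.2286307681637319 [-3.52311253  0.39881164  9.0210962 ] [0.07285907 0.96147999 0.02204188]
w5 plate 18827 [0.5062 0.0188 0.0768] slope [0.0041 0.0008 0.077 ] ((537.8292846679688, 21.292675018310547), (120.1356430053711, 118.18092346191406), 3.7466113567352295)
s5 plate 1231 [0.5903 0.0064 0.0769] slope [-0.0011  0.0126  0.0767] ((550.6856689453125, 21.685565948486328), (155.13211059570312, 120.61933898925781), 3.1814329624176025)
w5 clip 2241 [0.4744 0.0169 0.0949] ((474.9703063964844, 16.88231086730957), (13.94857406616211, 40.196800231933594), 3.7830629348754883)
s5 clip 118 [0.4763 0.0155 0.0941] ((476.41815185546875, 16.87216567993164), (15.886435508728027, 41.95589828491211), 4.094669818878174)
s5 clip 102 [0.6247 0.0245 0.0946] ((623.9923706054688, 26.34917449951172), (13.935792922973633, 42.298667907714844), 4.0290045738220215)
```

View pics/c5.png

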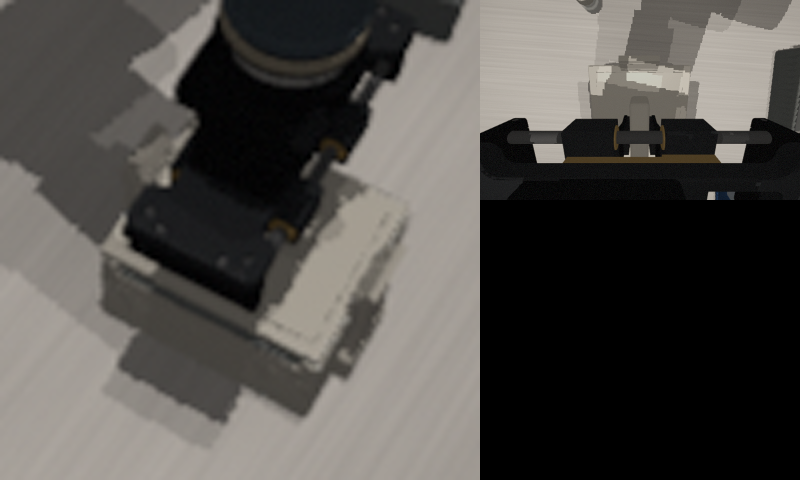

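Both clips are back at their rest positions, matching the pictures from before the placing. The plate is level and at seat height. I'll press 1 mm further to confirm hard contact and get force margin.

Request:
{"op": "play_rows", "data": {
  "commands": [
    [[0, 0, -0.001], [0, 0, 0]],
    [[0, 0, -0.001], [0, 0, 0]],
    [[0, 0, -0.001], [0, 0, 0]],
    [[0, 0, -0.001], [0, 0, 0]]
  ]
}}

```text
time_s: 13.5
position: [0.5485, 0.0217, 0.1021]
tcp_rot: [[-0.066, -0.002, -0.998], [0.998, 0.0, -0.066], [0.0, -1.0, 0.002]]
force: [-6.6, 0.1, 15.2]
opening: 0.226
```

The seat is hard: 6 N more moved the TCP only 0.1 mm. I'll ease to roughly 10–12 N, hold there, and hand in.

Request:
{"op": "play_rows", "data": {
  "commands": [
    [[0, 0, 0.0006], [0, 0, 0]],
    [[0, 0, 0.0006], [0, 0, 0]],
    [[0, 0, 0.0006], [0, 0, 0]],
    [[0, 0, 0.0006], [0, 0, 0]]
  ]
}}

```text
time_s: 14.0
position: [0.5485, 0.0217, 0.1021]
tcp_rot: [[-0.066, -0.002, -0.998], [0.998, 0.0, -0.066], [0.0, -1.0, 0.002]]
force: [-4.6, 0.7, 11.6]
opening: 0.232
```

```bash
python3 - <<'E'
from rig import *
s=read_state();print(s['time_s'],s['position'],s['force'],s['opening'])
if 7<s['force'][2]<16: print(hand_in())
E
```

```text
14.0 [0.54848958 0.02167091 0.10214181] [-4.56793637  0.73683507 11.60321676] 0.23235385748481338
the job is handed in; nothing more can be done
None
```

I closed the case and handed the job in at 14.0 s, with the smaller cover still gripped and pressed down; no verdict was reported. I folded the narrow flap flat, then the wide one, and pressed the cover in until it snapped under both clips.

- **Seating:** the push force rose to about 17 N and dropped to 2.5 N as the plate passed the clips. After that, 6 N more moved it only 0.1 mm, so it is on a hard seat.
- **Clips and alignment:** both clips read at their rest positions. The cover was about 1–2 mm off the case's centre, within 1° in yaw and level to within about 0.013 rad.
- **Holding force:** 11.6 N at the wrist when I handed in.

**Disagreement:** the camera put the plate's top at 76.8 mm against an expected 75 mm. I put this down to camera bias, because the wide flap also read about 1 mm high. The arm's own position puts the cover's underside at about 68.6 mm, inside the 69.5 mm limit.

I did not measure the bystanders again at the end. The arm stayed clear of them, and those in the later pictures looked to be in place.

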